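# Close the food tub whose lid sits askew

## Task

On the packing table one black tub has its white lid sitting askew on the rim. Get that lid centred and press it down all the way round by its flat border until it has clicked fully home and lies level on the rim. Press firmly but do not crush it (stay well under 50 N), do not lean on the thin dome in the middle, and leave the closed tub and the other things alone.

Things in the scene. Friction and masses are not known exactly. Their poses are not given: they have to be found in the camera images.
- tub: The round black food tub to be closed, standing rigidly (fixed, at any yaw) on a lift column. Origin on its axis, 90 mm below its rim, z up. Rim 90 to 115 mm above the table; mouth 96 mm across; flat rim lip 10 mm wide, so 116 mm over the lip
- tub_rim (a point): Centre of the tub's mouth in the plane of the rim's top, axes as tub. Inside it, 4.5 mm below the rim, are four sprung catches at 45, 135, 225 and 315 degrees about z from x. Before pressing, the lid rests on them 4 to 7 mm proud; the rim gives about 1 mm. A press on its border above a catch clicks that part down at about 10 to 20 N, and it stays down
- lid: The loose white lid, 132 mm across, 60 to 100 g, lying askew on the tub. Origin: centre of the underside of its flat border, z up. Border 4 mm thick; under it hangs a tapered plug 16 mm deep (82 mm across at its bottom, 92 mm at its widest, 8 mm down). Fully home, the border lies flat on the rim and this origin is at tub_rim
- lid_plug (a point): Centre of the bottom of the lid's plug, 16 mm below lid. The lid starts 9 to 13 mm off centre to the tub's +x side: there its plug stands on the rim lip and its edge is about 24 mm above the rim, while the far border lies on the rim. It can be slid by pushing its edge; with the plug over the mouth it drops in by itself
- lid_dome: The thin raised dome in the middle of that lid, 54 mm across and 15 mm high, fixed to the lid. Origin: centre of its foot, 4 mm above the lid's origin. Weak: do not press on it; the flat border round it (27 to 66 mm from the axis) is the place to press; best at about 46 mm, as a press outside the rim lip tips the lid up
- shut_rim (a point): Centre of the rim plane of the neighbouring tub, of the same kind on its own column, whose lid is already fully down and level. Nothing to do there
- shut_tub: The whole neighbouring closed tub with its column, fixed. Origin on its axis, 90 mm below its rim
- label_roll: bystander: roll of paper labels, a ring 84 mm across, 45 mm high; origin centre of underside
- spare_lids: bystander: stack of spare lids, 132 mm across, 43 mm high; origin centre of underside
- empty_tub: bystander: empty black bowl-shaped tub, 104 mm across, 60 mm high; origin centre of underside
- scoop: bystander: steel spoon 200 mm long lying flat; origin at its underside
- spray: bystander: white bottle 70 mm across, 170 mm high; origin centre of underside
- jar: bystander: glass jar 76 mm across, 85 mm high; origin centre of underside
- scraper: bystander: plastic spatula lying flat; origin at its underside
Mind the look-alikes: they are no part of the job. What is shaped like the lid but brown, orange or purple is not meant.

How it is judged:
At the end, for the whole second after the job is handed in: The lid is seated on its tub: its origin within 4 mm of the rim's centre sideways and less than 2 mm above the rim plane, level with the rim within 0.025 rad, at rest (horizontal distance between lid and tub_rim below 0.004 m and z of lid in the frame of tub_rim between -0.003 and 0.002 m and angle between the z axis of lid and the z axis of tub_rim, either way round below 0.025 rad and angle between lid's own z axis and vertical below 0.5 rad and linear speed of lid below 0.01 m/s); the robot touches nothing.
It fails at once if the dome was pressed with more than 4 N (contact force between the fingers and lid_dome above 4 N).
It fails at once if the lid was pressed with more than 50 N (contact force between the fingers and lid above 50 N).
It fails at once if the closed tub was pushed with more than 6 N (contact force between the arm and shut_tub above 6 N).
It fails at once if a bystander was moved more than 30 mm (distance of any of label_roll, spare_lids, empty_tub, scoop, spray, jar, scraper from where it was at the start of the episode above 0.03 m).
It also fails if it takes over 61 s, if anything falls off the work surface, if the arm or the gripper's body presses on something with over 40 N, if the wrist force passes 120 N, or if a joint passes its speed limit or range.

## Robot

A 7-joint arm with a two-finger parallel gripper is mounted at the origin on the work surface. World frame = base frame: x ahead of the robot, y to its left, z up, the work surface at z = 0. Lengths are in m, angles in rad, forces in N, time in s.
With the tool pointing down it reaches from about 0.425 to 1.025 m from the base axis. Payload 9.4 kg.
Tool frame: the origin (TCP) lies midway between the tips of the shut fingers; the grasp point (between the pads) lies 19 mm behind it; z points along the fingers, y is the line along which they close (so a half turn about z gives the same grasp; the last joint's range is limited). The gripper opens to 85 mm and grips with 20 to 120 N. Pads are 22 mm wide; open, the fingers measure 114 mm over their backs; the gripper's body (76 mm by 85 mm) begins 54 mm behind the grasp point. The pads swing forward as they close: fully open they stand 13 mm farther back than shut.
Start: joints at [-1.344, 0.599, -0.003, 1.599, 0.002, 0.943, -0.08], TCP at [0.217, 0.692, 0.231] pointing down, gripper open.
Joint ranges: [-2.57, 2.57], [-0.35, 1.97], [-1.29, 1.29], [0.11, 2.56], [-1.05, 4.19], [0.11, 1.86], [-2.63, 2.63]. Speed limits (rad/s): [2.22, 2.22, 3.01, 3.01, 3.14, 3.14, 3.14].

## Interface

Orientations are given as [roll, pitch, yaw] about the fixed x, y, z axes, in that order (R = Rz(yaw) Ry(pitch) Rx(roll)).
In Python, from workcell import telemetry, camera, manip gives the robot as it stands. The module is installed in compiled form; this text tells all that it offers.
- The arm moves only by the tool jog_arm, never from a script. Its argument "moves" is a list of rows, each a list of 2 entries, a list of its own where there are three numbers: the shift along the tool's x, y, z scaled (see below), then the turn, a rotation vector about the tool's x, y, z scaled (see below). In form: [[[tx, ty, tz], [rx, ry, rz]], ...]. A call has 1 to 10 rows; each row is the pose to reach, as a shift and turn from the pose commanded when the call began, along the tool's axes at that moment; what a row does not reach only later rows make up. The controller multiplies each number of a shift by 0.1 m and each number of a turn by pi/2 rad. A row lasts 1/10 s, in which the tool goes at most 50 mm and 8.59 degrees, less where a joint would pass 70% of its speed; a pose out of reach is approached as far as the arm can. A call with a number of a shift or a turn outside -1 to 1 is refused whole. A call with a gripper value outside its range is refused whole. "hand" is the finger opening in mm, from 0 to 85.4, set as the call begins (left out, the last holds). The fingers move at their own pace and stop on an object; "force" is the grip in N (left out, the last holds). Time passes only in rows, so rows that repeat a pose let the fingers close. It gives the time, the measured TCP pose, the force, the opening and the grip force at its end, in the units of the state.
- telemetry.state(): the state, without advancing time (a new reading comes with each control period).
- camera(name): name is "scene" or "side" or "wrist"; returns a dict with "img" (400x640x3 uint8, red, green, blue), "z_map" (400x640 float32, m along the optical axis (not along the pixel's ray), 0 where there is no reading), "mtx" (3x3 intrinsics, pixels), "R" (3x3) and "t" (3): a world point X has camera coordinates R X + t; the wrist camera has in their place "hand_eye" (4x4, takes a point from camera to tool coordinates, whose origin is the TCP and whose axes are the flange's). Camera axes: x right, y down, z forward; pixel columns grow to the right and rows downward; lengths in m; the calibration is good to about 2 mm. A picture is of the moment at which its call begins: read the wrist's pose just before it.
- manip.sign_off(): hands the job in; it is judged then, once.
The state is a dict: "time_s": time; "joints": joint angles; "qd": joint speeds; "joint_torque": joint torques, N m; "ee_pos": TCP position; "tool_rot": TCP orientation; "contact_force": force on the tool from outside, world axes, zero at the start; "moment": the same for the moment, N m; "grip_width": finger opening in m; "grasp_force": force on a finger pad.
Only numpy, scipy, OpenCV 4.12 (cv2) and the standard library are available. Lean on these libraries where they do the work, as an engineer would, in place of code of your own. Each camera call takes 0.05 s, during which the arm holds its last target. There are 200 camera calls.

## Working session

There is one attempt and no reset: what is moved stays moved. The work goes in short steps, Python scripts to look and compute and a tool call to move; the robot and the scene stay as the last step left them, time stands still between calls to the robot, and variables do not carry over. Pictures are saved under pics/ and viewed, at most 10 in all, crops included, and the job is handed in when it is done.

Besides the shell and the picture viewer there is one more tool, called after "Emit:" in YAML: its name, and indented under it one key for each argument. jog_arm: Moves the arm, as the interface text tells. Shifts and turns lie within -1 to 1; 1 stands for 0.1 m of shift or pi/2 rad of turn. Its arguments: {"type":"object","properties":{"moves":{"type":"array","items":{"type":"array"}},"hand":{"type":"number"},"force":{"type":"number"}},"required":["moves"]}

```bash
mkdir -p pics; python3 - <<'E'
from workcell import telemetry, camera
import cv2,numpy as np
s=telemetry.state(); print(s)
for n in("scene","side"):
    c=camera(n); cv2.imwrite(f"pics/{n}0.png",c["img"][:,:,::-1]); np.savez(f"pics/{n}0.npz",**c); print(n,c["mtx"].tolist(),c["R"].round(3).tolist(),c["t"].round(3).tolist())
E
```

```text
{'time_s': 0.0, 'joints': array([-1.34366928,  0.60013467, -0.0025313 ,  1.60012559,  0.00178739,
        0.94287756, -0.07980046]), 'qd': array([ 1.57741346e-06, -2.31457891e-05,  1.70804775e-04,  3.33610533e-04,
       -1.20106408e-03, -7.86116706e-04,  3.50678338e-04]), 'joint_torque': array([ 6.59111993e-04, -7.76476192e+01,  1.56572744e+00, -2.58010948e+01,
        1.23764022e-02,  8.95383273e-03,  1.74042208e-05]), 'ee_pos': array([0.21678202, 0.69134635, 0.23041175]), 'tool_rot': array([-3.14005585e+00,  1.38211409e-04,  2.83780647e+00]), 'contact_force': array([ 0.13176777, -0.43307151, -0.06526278]), 'moment': array([-0.02174634, -0.01057493, -0.01637834]), 'grasp_force': 0.0, 'grip_width': 0.08572439530335405}
scene [[405.97421192435183, 0.0, 319.4855128047614], [0.0, 405.97421192435183, 202.64412345438683], [0.0, 0.0, 1.0]] [[-0.822, 0.569, -0.011], [0.398, 0.561, -0.726], [-0.407, -0.602, -0.687]] [0.401, -0.117, 1.461]
side [[394.3782040897668, 0.0, 317.15198031503286], [0.0, 394.3782040897668, 196.45475310981553], [0.0, 0.0, 1.0]] [[0.898, -0.44, -0.014], [-0.303, -0.594, -0.746], [0.32, 0.674, -0.666]] [-0.435, 0.241, 1.245]
```

View pics/scene0.png

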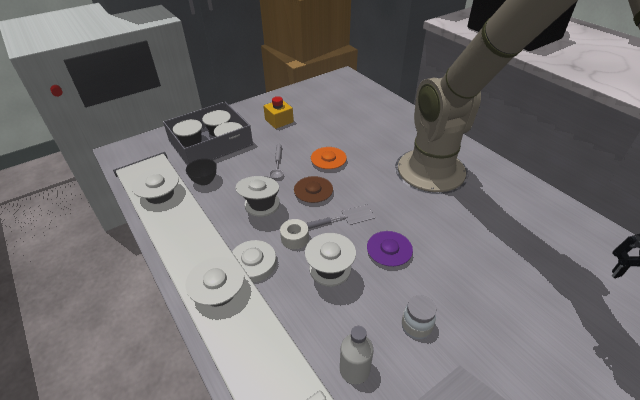

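View pics/side0.png

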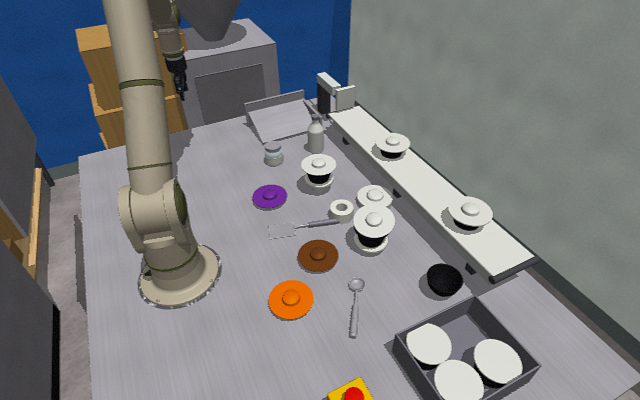

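Candidates: the tub at scene (258,192) = side (373,225), the tub at scene (330,258) = side (318,165), the spare-lid stack at scene (253,258), conveyor tubs at scene (155,185) and (215,282), coloured lids at (328,158), (313,190) and (390,250), and crate lids at (188,130). The first two are the tubs on columns. Next I measure the border tilt of each.

```bash
cat > h.py <<'E'
import numpy as np,cv2
def cloud(c):
    z=c["z_map"];v,u=np.mgrid[:z.shape[0],:z.shape[1]];K=c["mtx"]
    P=np.stack([(u-K[0,2])/K[0,0]*z,(v-K[1,2])/K[1,1]*z,z],-1)
    return (P-c["t"])@c["R"]
E
python3 - <<'E'
from h import *
out=[]
for n,bs in (("scene",[(258,192),(330,258)]),("side",[(373,225),(318,165)])):
    c=dict(np.load(f"pics/{n}0.npz")); P=cloud(c)
    for (u,v) in bs:
        r=34; im=c["img"][v-r:v+r+1,u-r:u+r+1]; out.append(cv2.resize(im[:,:,::-1],(290,290),interpolation=cv2.INTER_CUBIC))
        Q=P[v-r:v+r+1,u-r:u+r+1].reshape(-1,3); col=im.reshape(-1,3)
        m=(col.min(1)>110)&(Q[:,2]>.085)&(Q[:,2]<.2); Q=Q[m]
        apex=Q[Q[:,2]>Q[:,2].max()-.004].mean(0)
        d=np.hypot(*(Q[:,:2]-apex[:2]).T); B=Q[(d>.034)&(d<.07)]
        for _ in range(3):
            A=np.c_[B[:,:2]-apex[:2],np.ones(len(B))]; k=np.linalg.lstsq(A,B[:,2],rcond=None)[0]; e=B[:,2]-A@k; B=B[abs(e)<max(.003,2*e.std())] 
        (x,y),rad=cv2.minEnclosingCircle(B[:,:2].astype(np.float32))
        print(n,(u,v),"apex",apex.round(4),"circ",round(x,4),round(y,4),round(rad,4),"plane slope",k.round(3),len(B),e.std().round(4))
cv2.imwrite("pics/crops.png",np.vstack([np.hstack(out[:2]),np.hstack(out[2:])]))
E
```

```text
scene (258, 192) apex [ 0.613  -0.1575  0.1295] circ 0.6076 -0.1603 0.0659 plane slope [0.161 0.108 0.115] 485 0.0012
scene (330, 258) apex [0.5755 0.1771 0.1332] circ 0.5749 0.1764 0.0672 plane slope [-0.     0.002  0.118] 1127 0.0014
side (373, 225) apex [ 0.6113 -0.1648  0.1271] circ 0.6069 -0.1658 0.0662 plane slope [0.16  0.102 0.11 ] 755 0.0018
side (318, 165) apex [0.5755 0.1679 0.1305] circ 0.5773 0.1722 0.0667 plane slope [-0.002 -0.005  0.114] 367 0.0015
```

View pics/crops.png

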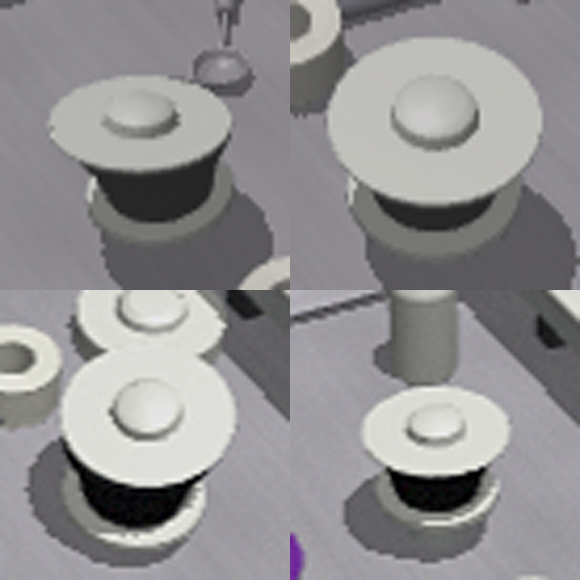

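The lid at scene (258,192) / side (373,225) is tilted: about 0.19 rad, uphill at azimuth ~33°. The lid at scene (330,258) is level, so it is the closed tub. Next I fix the tub axis from its black wall.

```bash
python3 - <<'E'
from h import *
from scipy.optimize import least_squares
allq=[]
for n in("scene","side"):
    c=dict(np.load(f"pics/{n}0.npz")); P=cloud(c)
    d=np.hypot(P[...,0]-.6,P[...,1]+.168); m=(d<.07)&(c["img"].max(2)<70)&(P[...,2]>.03)&(P[...,2]<.11)
    m=cv2.erode(m.astype(np.uint8),np.ones((3,3)))>0
    Q=P[m]; allq.append(Q)
    f=lambda p,Q: np.hypot(Q[:,0]-p[0],Q[:,1]-p[1])-p[2]-p[3]*(Q[:,2]-.06)
    r=least_squares(f,[.6,-.168,.045,.2],args=(Q,),loss="soft_l1",f_scale=.002); print(n,len(Q),Q.min(0).round(3),Q.max(0).round(3),r.x.round(4),np.abs(r.fun).mean().round(4))
    L=P[(np.hypot(P[...,0]-.607,P[...,1]+.163)<.07)&(c["img"].min(2)>110)&(P[...,2]>.08)&(P[...,2]<.15)]
    s=(L[:,:2]-[.607,-.163])@[.84,.545]; e=L[s<-.058]; print("low edge z",np.percentile(e[:,2],[10,50,90]).round(4)); e=L[s>.055]; print("high",np.percentile(e[:,2],[10,50,90]).round(4), s.min().round(4),s.max().round(4))
Q=np.vstack(allq); r=least_squares(f,[.6,-.168,.045,.2],args=(Q,),loss="soft_l1",f_scale=.002);print(r.x.round(4))
E
```

```text
scene 194 [ 0.571 -0.16   0.041] [ 0.646 -0.11   0.099] [ 0.5951 -0.1683  0.0438  0.3477] 0.0014
low edge z [0.0986 0.1011 0.1026]
high [0.1225 0.1249 0.1265] -0.0689 0.0628
side 145 [ 0.54  -0.231  0.041] [ 0.602 -0.172  0.096] [ 0.5963 -0.172   0.0457  0.3619] 0.0012
low edge z [0.0953 0.0978 0.0999]
high [0.1184 0.1214 0.1232] -0.0679 0.0597
[ 0.5951 -0.171   0.0459  0.3539]
```

Emit:
jog_arm:
  moves:
    - [[0, -0.5, 0], [0, 0, 0.09]]
    - [[0, -1, 0], [0, 0, 0.18]]
    - [[0, -1, 0], [0, 0, 0.27]]
    - [[0, -1, 0], [0, 0, 0.36]]
  hand: 0
  force: 40

```text
time_s: 0.5
ee_pos: [0.1866, 0.5946, 0.2314]
tool_rot: [-3.141, 0.0, 2.266]
contact_force: [0.1, 0.2, 0.3]
grip_width: 0.0282
grasp_force: 0.0
```

Emit:
jog_arm:
  moves:
    - [[-0.4, -0.03, 0], [0, 0, 0.09]]
    - [[-0.8, -0.06, 0], [0, 0, 0.18]]
    - [[-1, -0.08, 0], [0, 0, 0.27]]
    - [[-1, -0.08, 0], [0, 0, 0.36]]
    - [[-1, -0.08, 0], [0, 0, 0.45]]
    - [[-1, -0.08, 0], [0, 0, 0.5]]

```text
time_s: 1.1
ee_pos: [0.2454, 0.5145, 0.2311]
tool_rot: [-3.142, 0.0, 1.481]
contact_force: [0.9, -0.1, -0.2]
grip_width: -0.0002
grasp_force: 0.0
```

Emit:
jog_arm:
  moves:
    - [[-0.35, 0.3, 0], [0, 0, 0]]
    - [[-0.7, 0.6, 0], [0, 0, 0]]
    - [[-1, 0.85, 0], [0, 0, 0]]

```text
time_s: 1.4
ee_pos: [0.3225, 0.4062, 0.2311]
tool_rot: [3.141, 0.001, 1.487]
contact_force: [0.8, -0.1, 0.7]
grip_width: 0.0002
grasp_force: 0.0
```

Emit:
jog_arm:
  moves:
    - [[-0.35, 0.3, 0], [0, 0, 0]]
    - [[-0.7, 0.6, 0], [0, 0, 0]]
    - [[-1, 0.85, 0], [0, 0, 0]]

```text
time_s: 1.7
ee_pos: [0.399, 0.2991, 0.2313]
tool_rot: [3.141, 0.0, 1.486]
contact_force: [1.4, 0.3, -0.8]
grip_width: 0.0
grasp_force: 0.0
```

Emit:
jog_arm:
  moves:
    - [[-0.35, 0.3, 0], [0, 0, 0]]
    - [[-0.7, 0.6, 0], [0, 0, 0]]
    - [[-1, 0.85, 0], [0, 0, 0]]

```text
time_s: 2.0
ee_pos: [0.4754, 0.1923, 0.2313]
tool_rot: [3.141, 0.0, 1.486]
contact_force: [1.0, 0.3, 0.1]
grip_width: 0.0
grasp_force: 0.0
```

Emit:
jog_arm:
  moves:
    - [[-0.35, 0.3, 0], [0, 0, 0]]
    - [[-0.7, 0.6, 0], [0, 0, 0]]
    - [[-1, 0.85, 0], [0, 0, 0]]

```text
time_s: 2.3
ee_pos: [0.5518, 0.0855, 0.2312]
tool_rot: [3.141, 0.0, 1.486]
contact_force: [-0.1, 0.8, 0.2]
grip_width: -0.0003
grasp_force: 0.0
```

Emit:
jog_arm:
  moves:
    - [[-0.35, 0.3, 0], [0, 0, 0]]
    - [[-0.7, 0.6, 0], [0, 0, 0]]
    - [[-1, 0.85, 0], [0, 0, 0]]

```text
time_s: 2.6
ee_pos: [0.628, -0.0214, 0.2311]
tool_rot: [-3.142, 0.0, 1.486]
contact_force: [1.6, 1.1, 0.6]
grip_width: 0.0002
grasp_force: 0.0
```

Emit:
jog_arm:
  moves:
    - [[-0.4, 0.35, 0], [0, 0, 0.09]]
    - [[-0.83, 0.69, 0], [0, 0, 0.18]]
    - [[-0.83, 0.69, 0], [0, 0, 0.27]]
    - [[-0.83, 0.69, 0], [0, 0, 0.36]]
    - [[-0.83, 0.69, 0], [0, 0, 0.45]]
    - [[-0.83, 0.69, 0], [0, 0, 0.54]]
    - [[-0.83, 0.69, 0], [0, 0, 0.58]]
    - [[-0.83, 0.69, 0], [0, 0, 0.58]]

```text
time_s: 3.4
ee_pos: [0.6887, -0.1071, 0.2307]
tool_rot: [-3.141, 0.001, 0.575]
contact_force: [0.8, -0.6, -0.4]
grip_width: 0.0001
grasp_force: 0.0
```

```bash
python3 - <<'E'
from h import *
from workcell import telemetry, camera
from scipy.spatial.transform import Rotation as R
s=telemetry.state(); print(s["ee_pos"],s["tool_rot"])
c=camera("wrist"); print(c["hand_eye"].round(3).tolist(), c["mtx"][0,0])
cv2.imwrite("pics/w1.png",c["img"][:,:,::-1])
z=c["z_map"];v,u=np.mgrid[:400,:640];K=c["mtx"]
P=np.stack([(u-K[0,2])/K[0,0]*z,(v-K[1,2])/K[1,1]*z,z],-1)
H=c["hand_eye"];W=(P@H[:3,:3].T+H[:3,3])@R.from_euler("xyz",s["tool_rot"]).as_matrix().T+s["ee_pos"]
np.savez("pics/w1.npz",W=W,img=c["img"])
E
```

```text
[ 0.68866957 -0.10712065  0.23068309] [-3.14123165e+00  1.02586009e-03  5.75469551e-01]
[[0.001, -0.95, -0.313, 0.079], [1.0, 0.0, 0.001, -0.0], [-0.001, -0.313, 0.95, -0.143], [0.0, 0.0, 0.0, 1.0]] 330.66938597996364
```

View pics/w1.png

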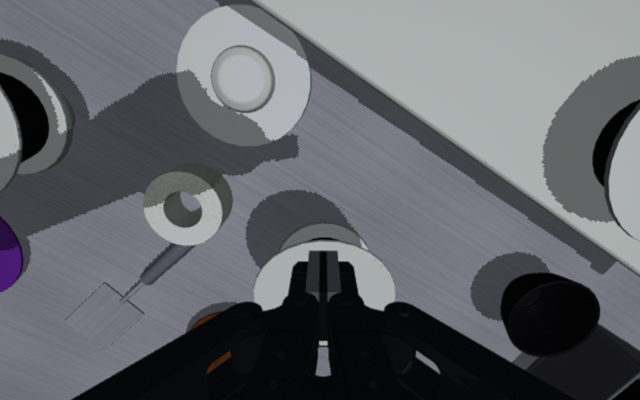

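The wrist view shows the lid at (325,290) under the fingertips, the spare lids at (243,75), the roll at (185,205) and the empty tub at (550,310). The fingertips are clear outside the raised edge, so I descend there.

Emit:
jog_arm:
  moves:
    - [[0, -0.01, 0.35], [0, 0, 0]]
    - [[0, -0.02, 0.7], [0, 0, 0]]
    - [[0, 0.02, 1], [0, 0, 0]]

```text
time_s: 3.75
ee_pos: [0.6895, -0.1081, 0.1298]
tool_rot: [-3.14, -0.0, 0.579]
contact_force: [1.1, 0.2, 0.0]
grip_width: -0.0001
grasp_force: 0.0
```

Emit:
jog_arm:
  moves:
    - [[0, 0, 0.2], [0, 0, 0]]
    - [[0, 0, 0.31], [0, 0, 0]]
    - [[-0.1, 0, 0.31], [0, 0, 0]]
    - [[-0.2, 0, 0.31], [0, 0, 0]]
    - [[-0.2, 0, 0.31], [0, 0, 0]]

```text
time_s: 4.25
ee_pos: [0.672, -0.1222, 0.1019]
tool_rot: [3.14, -0.0, 0.574]
contact_force: [-0.1, -0.9, 0.8]
grip_width: -0.0003
grasp_force: 0.0
```

Emit:
jog_arm:
  moves:
    - [[-0.02, 0, 0], [0, 0, 0]]
    - [[-0.04, 0, 0], [0, 0, 0]]
    - [[-0.06, 0, 0], [0, 0, 0]]
    - [[-0.06, 0, 0], [0, 0, 0]]

```text
time_s: 4.65
ee_pos: [0.668, -0.1233, 0.1005]
tool_rot: [3.142, -0.0, 0.576]
contact_force: [-0.2, 0.2, -0.5]
grip_width: -0.0002
grasp_force: 0.0
```

Emit:
jog_arm:
  moves:
    - [[-0.015, 0, 0], [0, 0, 0]]
    - [[-0.03, 0, 0], [0, 0, 0]]
    - [[-0.045, 0, 0], [0, 0, 0]]
    - [[-0.06, 0, 0], [0, 0, 0]]
    - [[-0.06, 0, 0], [0, 0, 0]]

```text
time_s: 5.15
ee_pos: [0.6629, -0.1269, 0.1003]
tool_rot: [3.142, 0.0, 0.576]
contact_force: [-0.0, -0.4, 0.1]
grip_width: -0.0
grasp_force: 0.0
```

```bash
cat >> h.py <<'E'
def lid(n):
    from workcell import camera
    c=camera(n); P=cloud(c); d0=np.hypot(P[...,0]-.6,P[...,1]+.167)
    L=P[(d0<.085)&(c["img"].min(2)>105)&(P[...,2]>.085)&(P[...,2]<.15)]
    ap=np.array([.602,-.167])
    for _ in range(3):
        d=np.hypot(*(L[:,:2]-ap).T); B=L[(d>.033)&(d<.069)]
        for _ in range(4):
            A=np.c_[B[:,:2]-ap,np.ones(len(B))]; k=np.linalg.lstsq(A,B[:,2],rcond=None)[0]; e=B[:,2]-A@k; B=B[abs(e)<max(.003,2*e.std())]
        D=L[L[:,2]-np.c_[L[:,:2]-ap,np.ones(len(L))]@k>.006]; D=D[np.hypot(*(D[:,:2]-ap).T)<.035]; 
        (x,y),r=cv2.minEnclosingCircle(B[:,:2].astype(np.float32)); ap=np.array([x,y])
    print(n,"circle",np.round([x,y,r],4),"dome",D.mean(0).round(4),"plane",k.round(4),len(B))
    return c
E
python3 - <<'E'
from h import *
from workcell import telemetry
s=telemetry.state();print(s["ee_pos"],s["contact_force"])
o=[]
for n,(u,v) in(("scene",(258,192)),("side",(373,225))):
    c=lid(n); o.append(cv2.resize(c["img"][v-40:v+40,u-40:u+40,::-1],(400,400),interpolation=cv2.INTER_CUBIC))
cv2.imwrite("pics/p1.png",np.hstack(o))
E
```

```text
[ 0.66285272 -0.12688244  0.1003192 ] [-0.04289491 -0.40564945  0.08163603]
scene circle [ 0.5937 -0.1679  0.067 ] dome [ 0.5924 -0.1614  0.1215] plane [0.1303 0.0769 0.1093] 322
side circle [ 0.5998 -0.1707  0.0669] dome [ 0.5955 -0.1745  0.118 ] plane [0.1309 0.0743 0.1061] 730
```

View pics/p1.png

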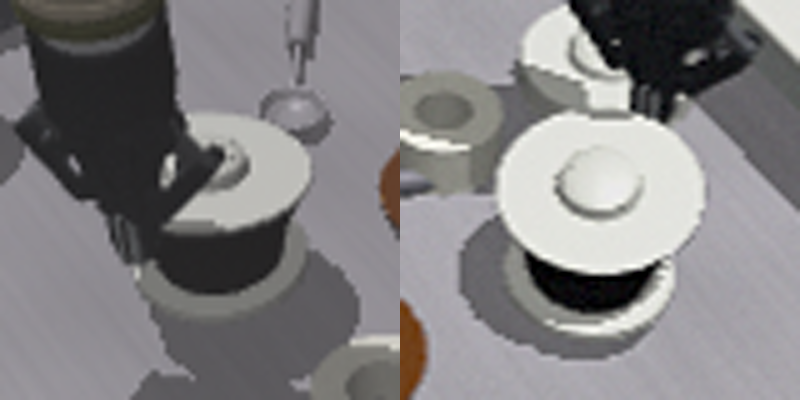

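The finger meets the raised edge at about (645,105) in the right half. The tilt has dropped from 0.19 to 0.15, so I keep pushing.

Emit:
jog_arm:
  moves:
    - [[-0.015, 0, 0], [0, 0, 0]]
    - [[-0.03, 0, 0], [0, 0, 0]]
    - [[-0.03, 0, 0], [0, 0, 0]]

```text
time_s: 5.55
ee_pos: [0.6605, -0.1283, 0.1003]
tool_rot: [-3.142, -0.0, 0.576]
contact_force: [-0.3, 0.2, -1.2]
grip_width: -0.0002
grasp_force: 0.2
```

```bash
python3 - <<'E'
from h import *
lid("scene");lid("side")
E
```

```text
scene circle [ 0.5906 -0.1657  0.0664] dome [ 0.5914 -0.162   0.1199] plane [0.1081 0.0715 0.1078] 329
side circle [ 0.5988 -0.1717  0.0671] dome [ 0.5936 -0.1764  0.1162] plane [0.1065 0.0627 0.1042] 735
```

Emit:
jog_arm:
  moves:
    - [[-0.015, 0, 0], [0, 0, 0]]
    - [[-0.03, 0, 0], [0, 0, 0]]
    - [[-0.03, 0, 0], [0, 0, 0]]

```text
time_s: 5.95
ee_pos: [0.6586, -0.1296, 0.1006]
tool_rot: [3.141, -0.001, 0.576]
contact_force: [3.1, 2.5, 0.2]
grip_width: 0.0
grasp_force: 1.6
```

```bash
python3 - <<'E'
from h import *
lid("scene");lid("side")
E
```

```text
scene circle [ 0.5876 -0.1653  0.0669] dome [ 0.5892 -0.1645  0.1193] plane [0.1076 0.0762 0.1075] 324
side circle [ 0.5955 -0.1729  0.0668] dome [ 0.5925 -0.1769  0.116 ] plane [0.1078 0.0709 0.104 ] 716
```

Emit:
jog_arm:
  moves:
    - [[0.05, 0, 0], [0, 0, 0]]
    - [[0.1, 0, 0], [0, 0, 0]]
    - [[0.1, 0, 0], [0, 0, 0]]

```text
time_s: 6.35
ee_pos: [0.6668, -0.1239, 0.1001]
tool_rot: [-3.141, 0.0, 0.577]
contact_force: [0.2, 0.1, -1.1]
grip_width: -0.0002
grasp_force: 0.0
```

```bash
python3 - <<'E'
from h import *
lid("scene");c=lid("side")
u,v=373,225
cv2.imwrite("pics/p2.png",cv2.resize(c["img"][v-40:v+40,u-40:u+40,::-1],(400,400),interpolation=cv2.INTER_CUBIC))
E
```

```text
scene circle [ 0.5924 -0.1687  0.0664] dome [ 0.587  -0.1635  0.118 ] plane [0.0764 0.0545 0.1052] 375
side circle [ 0.5952 -0.1724  0.0664] dome [ 0.5926 -0.1761  0.114 ] plane [0.0766 0.0482 0.1019] 695
```

View pics/p2.png

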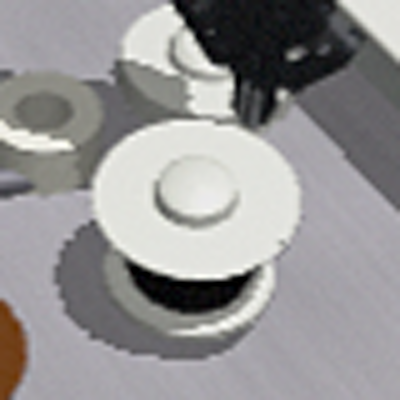

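Backing off let the edge slip down, so it has dropped in. The picture shows the lid centred at (197,195) with a tilt of 0.09. Next I press gently on the raised side's border.

Emit:
jog_arm:
  moves:
    - [[0.05, 0, -0.35], [0, 0, 0]]
    - [[0, 0, -0.35], [0, 0, 0]]
    - [[-0.39, 0, -0.35], [0, 0, 0]]
    - [[-0.39, 0, -0.35], [0, 0, 0]]
    - [[-0.39, 0, -0.2], [0, 0, 0]]
    - [[-0.39, 0, -0.13], [0, 0, 0]]
    - [[-0.39, 0, -0.13], [0, 0, 0]]

```text
time_s: 7.15
ee_pos: [0.6333, -0.1447, 0.1112]
tool_rot: [-3.14, 0.002, 0.577]
contact_force: [0.6, 0.0, 0.0]
grip_width: -0.0001
grasp_force: 0.0
```

Emit:
jog_arm:
  moves:
    - [[0, 0, 0.01], [0, 0, 0]]
    - [[0, 0, 0.02], [0, 0, 0]]
    - [[0, 0, 0.03], [0, 0, 0]]
    - [[0, 0, 0.04], [0, 0, 0]]
    - [[0, 0, 0.05], [0, 0, 0]]
    - [[0, 0, 0.05], [0, 0, 0]]

```text
time_s: 7.75
ee_pos: [0.6337, -0.1456, 0.1083]
tool_rot: [3.142, -0.0, 0.576]
contact_force: [0.1, -0.1, -0.1]
grip_width: -0.0001
grasp_force: 0.0
```

Emit:
jog_arm:
  moves:
    - [[0, 0, 0.01], [0, 0, 0]]
    - [[0, 0, 0.02], [0, 0, 0]]
    - [[0, 0, 0.03], [0, 0, 0]]
    - [[0, 0, 0.03], [0, 0, 0]]

```text
time_s: 8.15
ee_pos: [0.634, -0.1458, 0.1055]
tool_rot: [3.141, -0.0, 0.576]
contact_force: [-0.5, 1.0, 2.7]
grip_width: -0.0003
grasp_force: 1.2
```

Emit:
jog_arm:
  moves:
    - [[0, 0, 0.01], [0, 0, 0]]
    - [[0, 0, 0.02], [0, 0, 0]]
    - [[0, 0, 0.02], [0, 0, 0]]

```text
time_s: 8.45
ee_pos: [0.6339, -0.1457, 0.1033]
tool_rot: [3.141, -0.0, 0.576]
contact_force: [0.6, 0.2, 1.7]
grip_width: 0.0001
grasp_force: 0.4
```

```bash
python3 - <<'E'
from h import *
lid("side")
E
```

```text
side circle [ 0.5968 -0.1733  0.0672] dome [ 0.5931 -0.177   0.1116] plane [0.032  0.0311 0.0995] 657
```

Emit:
jog_arm:
  moves:
    - [[0, 0, 0.01], [0, 0, 0]]
    - [[0, 0, 0.02], [0, 0, 0]]
    - [[0, 0, 0.02], [0, 0, 0]]

```text
time_s: 8.8
ee_pos: [0.6332, -0.1455, 0.1008]
tool_rot: [-3.141, 0.001, 0.576]
contact_force: [0.9, 0.4, 0.1]
grip_width: -0.0003
grasp_force: 0.0
```

```bash
python3 - <<'E'
from h import *
lid("side")
E
```

```text
side circle [ 0.5976 -0.174   0.0676] dome [ 0.5939 -0.1763  0.109 ] plane [ 0.0004 -0.0039  0.0968] 625
```

The lid is now level on the catches. Next I rotate to yaw ~77° and press over the catch at azimuth 77°.

Emit:
jog_arm:
  moves:
    - [[0, 0, -0.3], [0, 0, 0]]
    - [[-0.12, -0.31, -0.3], [0, 0, -0.09]]
    - [[-0.12, -0.31, -0.3], [0, 0, -0.18]]
    - [[-0.12, -0.31, -0.3], [0, 0, -0.27]]
    - [[-0.12, -0.31, -0.3], [0, 0, -0.36]]
    - [[-0.12, -0.31, -0.25], [0, 0, -0.45]]
    - [[-0.12, -0.31, -0.15], [0, 0, -0.49]]
    - [[-0.12, -0.31, -0.05], [0, 0, -0.49]]
    - [[-0.12, -0.31, -0.02], [0, 0, -0.49]]
    - [[-0.12, -0.31, -0.02], [0, 0, -0.49]]

```text
time_s: 9.85
ee_pos: [0.6063, -0.1262, 0.1026]
tool_rot: [-3.14, 0.0, 1.344]
contact_force: [0.1, -0.6, 0.6]
grip_width: 0.0003
grasp_force: 0.0
```

Emit:
jog_arm:
  moves:
    - [[0, 0, 0.01], [0, 0, 0]]
    - [[0, 0, 0.02], [0, 0, 0]]
    - [[0, 0, 0.03], [0, 0, 0]]
    - [[0, 0, 0.03], [0, 0, 0]]

```text
time_s: 10.25
ee_pos: [0.6068, -0.1261, 0.1003]
tool_rot: [3.141, 0.0, 1.346]
contact_force: [0.6, 1.2, 1.1]
grip_width: 0.0
grasp_force: 0.0
```

Emit:
jog_arm:
  moves:
    - [[0, 0, 0.005], [0, 0, 0]]
    - [[0, 0, 0.01], [0, 0, 0]]
    - [[0, 0, 0.015], [0, 0, 0]]
    - [[0, 0, 0.02], [0, 0, 0]]
    - [[0, 0, 0.02], [0, 0, 0]]

```text
time_s: 10.75
ee_pos: [0.6067, -0.1262, 0.0982]
tool_rot: [-3.142, -0.0, 1.346]
contact_force: [0.9, 0.6, -0.3]
grip_width: 0.0004
grasp_force: 0.0
```

Emit:
jog_arm:
  moves:
    - [[0, 0, 0.005], [0, 0, 0]]
    - [[0, 0, 0.01], [0, 0, 0]]
    - [[0, 0, 0.015], [0, 0, 0]]
    - [[0, 0, 0.015], [0, 0, 0]]

```text
time_s: 11.15
ee_pos: [0.6069, -0.1262, 0.0974]
tool_rot: [3.141, -0.0, 1.346]
contact_force: [-2.3, 0.3, 7.0]
grip_width: 0.0
grasp_force: 3.6
```

```bash
python3 - <<'E'
from h import *
lid("side");lid("scene")
E
```

```text
side circle [ 0.5967 -0.1721  0.0673] dome [ 0.5938 -0.1759  0.1086] plane [-0.0034 -0.0074  0.0962] 636
scene circle [ 0.5948 -0.1692  0.0663] dome [ 0.6023 -0.174   0.1118] plane [0.0021 0.0013 0.0999] 395
```

Emit:
jog_arm:
  moves:
    - [[0, 0, 0.005], [0, 0, 0]]
    - [[0, 0, 0.01], [0, 0, 0]]
    - [[0, 0, 0.01], [0, 0, 0]]

```text
time_s: 11.55
ee_pos: [0.6069, -0.1263, 0.0969]
tool_rot: [3.141, -0.001, 1.345]
contact_force: [-3.2, 0.4, 13.5]
grip_width: -0.0003
grasp_force: 6.5
```

Emit:
jog_arm:
  moves:
    - [[0, 0, 0.005], [0, 0, 0]]
    - [[0, 0, 0.01], [0, 0, 0]]
    - [[0, 0, 0.01], [0, 0, 0]]

```text
time_s: 11.85
ee_pos: [0.6069, -0.1263, 0.0966]
tool_rot: [3.141, -0.001, 1.345]
contact_force: [-5.7, 2.2, 20.5]
grip_width: -0.0003
grasp_force: 10.1
```

```bash
python3 - <<'E'
from h import *
for n in("scene","side"):
    c=dict(np.load(f"pics/{n}0.npz")); P=cloud(c)
    for nm,x,y in(("open",.5957,-.1707),("shut",.576,.1743)):
        d=np.hypot(P[...,0]-x,P[...,1]-y); mx=c["img"].max(2);mn=c["img"].min(2)
        m=(d<.062)&(P[...,2]>.006)&(P[...,2]<.085)&(mx>75)
        h,e=np.histogram(P[...,2][m],np.arange(.006,.086,.004)); print(n,nm,"white z hist",dict(zip((e[:-1]*1000).round().astype(int).tolist(),h.tolist())))
        b=(d<.075)&(mx<70)&(P[...,2]>.01)&(P[...,2]<.13); z=P[...,2][b];r=d[b]
        print("  black z pct",np.percentile(z,[1,5,95,99]).round(4), [ (zz,round(float(np.median(r[abs(z-zz)<.003])),4)) for zz in(.05,.06,.07,.08,.09,.1) if (abs(z-zz)<.003).sum()>5])
E
```

```text
scene open white z hist {6: 8, 10: 0, 14: 0, 18: 0, 22: 1, 26: 7, 30: 65, 34: 153, 38: 35, 42: 0, 46: 0, 50: 0, 54: 0, 58: 0, 62: 0, 66: 0, 70: 0, 74: 0, 78: 0}
  black z pct [0.0368 0.0398 0.0975 0.0995] [(0.05, 0.0431), (0.06, 0.0459), (0.07, 0.0476), (0.08, 0.05), (0.09, 0.0576), (0.1, 0.0583)]
scene shut white z hist {6: 7, 10: 0, 14: 0, 18: 0, 22: 0, 26: 0, 30: 0, 34: 0, 38: 0, 42: 6, 46: 37, 50: 160, 54: 152, 58: 4, 62: 0, 66: 0, 70: 0, 74: 0, 78: 1}
  black z pct [0.0532 0.056  0.0878 0.0893] [(0.06, 0.0411), (0.07, 0.0444), (0.08, 0.0459), (0.09, 0.0481)]
side open white z hist {6: 0, 10: 0, 14: 0, 18: 1, 22: 9, 26: 39, 30: 139, 34: 60, 38: 4, 42: 0, 46: 1, 50: 0, 54: 0, 58: 1, 62: 0, 66: 0, 70: 0, 74: 0, 78: 0}
  black z pct [0.0321 0.0372 0.0944 0.0967] [(0.05, 0.0437), (0.06, 0.046), (0.07, 0.0492), (0.08, 0.0544), (0.09, 0.0569)]
side shut white z hist {6: 11, 10: 9, 14: 4, 18: 0, 22: 0, 26: 0, 30: 0, 34: 0, 38: 4, 42: 20, 46: 92, 50: 64, 54: 2, 58: 0, 62: 1, 66: 0, 70: 1, 74: 0, 78: 1}
  black z pct [0.0503 0.0528 0.1007 0.1123] [(0.05, 0.039), (0.06, 0.042), (0.07, 0.0439), (0.08, 0.0468), (0.09, 0.0495), (0.1, 0.0553)]
```

Column-top to lid-plane heights are 64.4–64.7 mm here against 64.5–65 mm on the closed tub, so the lid is nearly or fully home. To be sure, I press firmly at every catch.

Emit:
jog_arm:
  moves:
    - [[0, 0, 0.004], [0, 0, 0]]
    - [[0, 0, 0.008], [0, 0, 0]]
    - [[0, 0, 0.008], [0, 0, 0]]
    - [[0, 0, 0.008], [0, 0, 0]]

```text
time_s: 12.25
ee_pos: [0.6069, -0.1262, 0.0964]
tool_rot: [3.14, -0.001, 1.345]
contact_force: [-6.6, 2.4, 26.9]
grip_width: 0.0003
grasp_force: 13.3
```

Emit:
jog_arm:
  moves:
    - [[0, 0, -0.38], [0, 0, 0]]
    - [[-0.46, 0.45, -0.38], [0, 0, 0]]
    - [[-0.46, 0.45, -0.38], [0, 0, 0]]
    - [[-0.46, 0.45, -0.2], [0, 0, 0]]
    - [[-0.46, 0.45, -0.1], [0, 0, 0]]
    - [[-0.46, 0.45, -0.06], [0, 0, 0]]
    - [[-0.46, 0.45, -0.05], [0, 0, 0]]
    - [[-0.46, 0.45, -0.04], [0, 0, 0]]
    - [[-0.46, 0.45, -0.03], [0, 0, 0]]
    - [[-0.46, 0.45, -0.03], [0, 0, 0]]

```text
time_s: 13.25
ee_pos: [0.6405, -0.1809, 0.0976]
tool_rot: [3.141, -0.0, 1.346]
contact_force: [-2.0, 0.6, 3.2]
grip_width: -0.0003
grasp_force: 1.8
```

Emit:
jog_arm:
  moves:
    - [[0, 0, 0.01], [0, 0, 0]]
    - [[0, 0, 0.015], [0, 0, 0]]
    - [[0, 0, 0.015], [0, 0, 0]]

```text
time_s: 13.55
ee_pos: [0.6406, -0.1809, 0.097]
tool_rot: [3.141, -0.001, 1.346]
contact_force: [-2.6, 1.9, 11.5]
grip_width: -0.0004
grasp_force: 6.3
```

Emit:
jog_arm:
  moves:
    - [[0, 0, 0.005], [0, 0, 0]]
    - [[0, 0, 0.01], [0, 0, 0]]
    - [[0, 0, 0.015], [0, 0, 0]]
    - [[0, 0, 0.02], [0, 0, 0]]
    - [[0, 0, 0.02], [0, 0, 0]]
    - [[0, 0, 0.02], [0, 0, 0]]

```text
time_s: 14.15
ee_pos: [0.6407, -0.1809, 0.0964]
tool_rot: [3.14, -0.001, 1.346]
contact_force: [-7.3, 4.4, 25.7]
grip_width: -0.0001
grasp_force: 12.9
```

Emit:
jog_arm:
  moves:
    - [[0, 0, -0.38], [0, 0, 0]]
    - [[-0.46, -0.46, -0.38], [0, 0, 0]]
    - [[-0.46, -0.46, -0.38], [0, 0, 0]]
    - [[-0.46, -0.46, -0.2], [0, 0, 0]]
    - [[-0.46, -0.46, -0.1], [0, 0, 0]]
    - [[-0.46, -0.46, -0.06], [0, 0, 0]]
    - [[-0.46, -0.46, -0.05], [0, 0, 0]]
    - [[-0.46, -0.46, -0.04], [0, 0, 0]]
    - [[-0.46, -0.46, -0.03], [0, 0, 0]]
    - [[-0.46, -0.46, -0.03], [0, 0, 0]]

```text
time_s: 15.15
ee_pos: [0.5853, -0.2153, 0.0973]
tool_rot: [-3.142, -0.001, 1.346]
contact_force: [-3.4, 1.7, 8.8]
grip_width: 0.0
grasp_force: 4.0
```

Emit:
jog_arm:
  moves:
    - [[0, 0, 0.005], [0, 0, 0]]
    - [[0, 0, 0.01], [0, 0, 0]]
    - [[0, 0, 0.01], [0, 0, 0]]

```text
time_s: 15.45
ee_pos: [0.5853, -0.2153, 0.0969]
tool_rot: [3.141, -0.001, 1.346]
contact_force: [-4.3, 1.9, 13.5]
grip_width: -0.0003
grasp_force: 6.7
```

Emit:
jog_arm:
  moves:
    - [[0, 0, 0.005], [0, 0, 0]]
    - [[0, 0, 0.01], [0, 0, 0]]
    - [[0, 0, 0.015], [0, 0, 0]]
    - [[0, 0, 0.02], [0, 0, 0]]
    - [[0, 0, 0.02], [0, 0, 0]]
    - [[0, 0, 0.02], [0, 0, 0]]

```text
time_s: 16.05
ee_pos: [0.5854, -0.2153, 0.0963]
tool_rot: [3.14, -0.001, 1.346]
contact_force: [-8.3, 4.8, 28.4]
grip_width: 0.0
grasp_force: 14.1
```

Emit:
jog_arm:
  moves:
    - [[0, 0, -0.38], [0, 0, 0]]
    - [[0.46, -0.46, -0.38], [0, 0, 0]]
    - [[0.46, -0.46, -0.38], [0, 0, 0]]
    - [[0.46, -0.46, -0.2], [0, 0, 0]]
    - [[0.46, -0.46, -0.1], [0, 0, 0]]
    - [[0.46, -0.46, -0.06], [0, 0, 0]]
    - [[0.46, -0.46, -0.05], [0, 0, 0]]
    - [[0.46, -0.46, -0.04], [0, 0, 0]]
    - [[0.46, -0.46, -0.03], [0, 0, 0]]
    - [[0.46, -0.46, -0.03], [0, 0, 0]]

```text
time_s: 17.05
ee_pos: [0.5508, -0.1611, 0.0973]
tool_rot: [3.141, -0.0, 1.345]
contact_force: [-2.2, 0.2, 7.7]
grip_width: 0.0003
grasp_force: 3.9
```

Emit:
jog_arm:
  moves:
    - [[0, 0, 0.005], [0, 0, 0]]
    - [[0, 0, 0.01], [0, 0, 0]]
    - [[0, 0, 0.01], [0, 0, 0]]

```text
time_s: 17.35
ee_pos: [0.5508, -0.1611, 0.0968]
tool_rot: [3.141, -0.0, 1.345]
contact_force: [-3.4, 1.4, 14.1]
grip_width: -0.0002
grasp_force: 6.9
```

Emit:
jog_arm:
  moves:
    - [[0, 0, 0.005], [0, 0, 0]]
    - [[0, 0, 0.01], [0, 0, 0]]
    - [[0, 0, 0.015], [0, 0, 0]]
    - [[0, 0, 0.02], [0, 0, 0]]
    - [[0, 0, 0.02], [0, 0, 0]]
    - [[0, 0, 0.02], [0, 0, 0]]

```text
time_s: 17.95
ee_pos: [0.5509, -0.1611, 0.0962]
tool_rot: [3.14, -0.001, 1.345]
contact_force: [-8.0, 2.1, 31.0]
grip_width: 0.0002
grasp_force: 15.6
```

Emit:
jog_arm:
  moves:
    - [[0, 0, -0.4], [0, 0, 0]]
    - [[0, 0, -0.9], [0, 0, 0]]
    - [[0.5, 0, -1], [0, 0, 0]]
    - [[1, 0, -1], [0, 0, 0]]
    - [[1, 0, -1], [0, 0, 0]]

```text
time_s: 18.45
ee_pos: [0.5751, -0.0554, 0.1941]
tool_rot: [3.14, -0.004, 1.355]
contact_force: [-0.3, 0.4, 0.0]
grip_width: -0.0002
grasp_force: 0.0
```

Emit:
jog_arm:
  moves:
    - [[0.4, -0.4, -0.2], [0, 0, 0]]
    - [[0.8, -0.6, -0.4], [0, 0, 0]]
    - [[0.9, -0.6, -0.5], [0, 0, 0]]
    - [[0.9, -0.6, -0.5], [0, 0, 0]]

```text
time_s: 18.85
ee_pos: [0.5353, 0.0411, 0.2452]
tool_rot: [3.139, -0.002, 1.35]
contact_force: [0.2, -0.3, -0.1]
grip_width: -0.0001
grasp_force: 0.0
```

```bash
python3 - <<'E'
from h import *
from workcell import camera
o=[];o2=[]
def prof(P,img,x,y,tag):
    d=np.hypot(P[...,0]-x,P[...,1]-y); mn=img.min(2); mx=img.max(2); z=P[...,2]
    B=P[(d>.036)&(d<.06)&(mn>105)&(z>.085)&(z<.15)]; A=np.c_[B[:,:2]-[x,y],np.ones(len(B))]; k=np.linalg.lstsq(A,B[:,2],rcond=None)[0]
    e=abs(B[:,2]-A@k)<.003; k=np.linalg.lstsq(A[e],B[e,2],rcond=None)[0]
    ring=z[(d<.064)&(d>.045)&(z>.02)&(z<.07)&(mx>75)]
    print(tag,"slopes",k.round(4),"ring",np.median(ring).round(4),len(ring),"H",(k[2]-np.median(ring)).round(4))
for n,bs in(("scene",[(258,195),(330,260)]),("side",[(373,228),(318,168)])):
    c=camera(n);np.savez(f"pics/{n}9.npz",**c);P=cloud(c)
    for tag,(x,y),(u,v) in zip(("open","shut"),((.5957,-.1707),(.576,.1743)),bs):
        prof(P,c["img"],x,y,n+" "+tag); o.append(cv2.resize(c["img"][v-32:v+32,u-32:u+32,::-1],(300,300),interpolation=cv2.INTER_CUBIC))
cv2.imwrite("pics/f1.png",np.vstack([np.hstack(o[:2]),np.hstack(o[2:])]))
import sys; lid("side");lid("scene")
E
```

```text
scene open slopes [-0.0011 -0.001   0.1004] ring 0.0355 212 H 0.065
scene shut slopes [-0.0002 -0.0034  0.1182] ring 0.0534 286 H 0.0649
side open slopes [-0.0022 -0.0067  0.097 ] ring 0.0325 196 H 0.0644
side shut slopes [-0.0014  0.0026  0.1143] ring 0.0496 146 H 0.0647
side circle [ 0.5961 -0.172   0.067 ] dome [ 0.5937 -0.1767  0.1094] plane [ 0.0004 -0.0049  0.0969] 660
scene circle [ 0.5948 -0.1696  0.0668] dome [ 0.5969 -0.165   0.1128] plane [-0.0022  0.0012  0.1004] 672
```

View pics/f1.png

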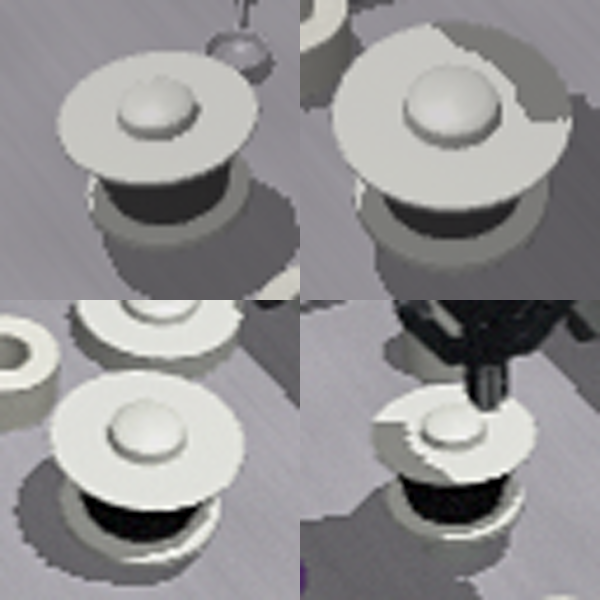

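The picture shows our lid (left column) sitting level like the closed one (right column). Its height above the column top matches the closed tub within 0.3 mm, it is level within 0.007 rad, and it is centred. The arm is clear, so I hand in.

```bash
python3 -c "
from workcell import manip
print(manip.sign_off())"
```

```text
the job is handed in; nothing more can be done
None
```

The askew lid is now centred, pressed down at all four catches (26–31 N by the wrist reading) and level on the rim. It sits as high on its tub as the neighbouring closed lid does, within 0.3 mm. The arm is clear and the job is handed in; no verdict was returned.

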